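Feed two balls from the rotary drum and kit them

ROBOT

A 7-joint arm with a two-finger parallel gripper is mounted at the origin on a cart in front of the work surface, level with it; the furniture and walls round the work are solid. World frame = base frame: x ahead of the robot, y to its left, z up, the work surface at z = 0. Lengths are in m, angles in rad, forces in N, time in s.
With the tool pointing down it reaches from about 0.4 to 0.85 m from the base axis. Payload 10.4 kg.
Tool frame: the origin (TCP) lies midway between the tips of the shut fingers; the grasp point (between the pads) lies 19 mm behind it (r.grasp_offset is the distance from the TCP to the grasp point, in m); x points along the fingers, y is the direction in which the jaws open and shut, and the axes are right-handed (so a half turn about x gives the same grasp; the last joint's range is limited). The gripper opens to 87 mm and grips with 3 to 60 N. Pads are 19 mm wide; open, the fingers measure 117 mm over their backs; the gripper's body (75 mm by 190 mm) begins 51 mm behind the grasp point.
Start: joints at [1.158, 0.332, -0.065, 1.46, 0.022, 1.35, -0.088], TCP at [0.238, -0.578, 0.223] pointing down, gripper open.
Joint ranges: [-2.6, 2.6], [-0.5, 2.12], [-1.47, 1.34], [0.16, 2.42], [-1.27, 4.41], [0.06, 2.06], [-2.6, 2.6]. Speed limits (rad/s): [2.22, 2.22, 2.79, 2.79, 3.14, 3.14, 3.14].

INTERFACE

Orientations are given as a unit quaternion [x, y, z, w].
In Python, from bench import r, vision, close_job gives the robot as it stands. The module is installed in compiled form; this text tells all that it offers.
- The arm moves only by the shell command python3 -m pendant 'ROWS' [OPENING] [FORCE]. ROWS is text: rows parted by semicolons, each of 6 numbers parted by spaces: the shift along the tool's x, y, z in units of 0.25 m (1.0 is 0.25 m), then the turn, a rotation vector about the tool's x, y, z in units of 1.5 rad (1.0 is 1.5 rad). A call has 1 to 8 rows; each row is the pose to reach, as a shift and turn from the pose commanded when the call began, along the tool's axes at that moment; what a row does not reach only later rows make up. A row lasts 1/10 s, in which the tool goes at most 50 mm and 8.59 degrees, less where a joint would pass 70% of its speed; a pose out of reach is approached as far as the arm can. A call with a number of a shift or a turn outside -1 to 1 is refused whole. A call with a gripper value outside its range is refused whole. OPENING is the gripper command: -1 is shut, 1 is fully open, values between are in proportion, set as the call begins (- or left out, the last holds). The fingers move at their own pace and stop on an object; FORCE is the grip in N (left out, the last holds). Time passes only in rows, so rows that repeat a pose let the fingers close. It gives the time, the measured TCP pose, the force and the opening at its end, in the units of the state.
- r.read_state(): the state, without advancing time (a new reading comes with each control period).
- vision.camera(name): name is "scene" or "top" or "wrist"; returns (picture, depth): 480x640x3 uint8, blue, green, red; 480x640 float32, m along the optical axis (not along the pixel's ray), 0 where there is no reading.
- vision.get_calibration(name): a dict with "camera_matrix" (3x3 intrinsics, pixels), "k1" (the pictures are not rectified: a ray, as slopes to the right and down, at radius r is drawn at 1 + k1 r^2 times it, then the intrinsics apply), "rvec" (rotation vector, rad) and "tvec" (3), from world to camera coordinates, as OpenCV has them. Camera axes: x right, y down, z forward; pixel columns grow to the right and rows downward; lengths in m; the calibration is good to about 2 mm. A picture is of the moment at which its call begins: read the wrist's pose just before it. get_calibration takes no time and is no camera call; for the wrist camera it gives the pose at the moment of the call.
- close_job(): hands the job in, once; it reports no verdict.
The state is a dict: "time": time; "joint_positions": joint angles; "joint_vel": joint speeds; "joint_torque": joint torques, N m; "ee_pos": TCP position; "eef_rot": TCP orientation; "ft_force": force on the tool from outside, world axes, zero at the start; "torque": the same for the moment, N m; "width": finger opening in m.
Only numpy, scipy, OpenCV 4.12 (cv2) and the standard library are available. Lean on these libraries where they do the work, as an engineer would, in place of code of your own. Each camera call takes 0.05 s, during which the arm holds its last target. There are 200 camera calls.

TASK

Turn the leaning drum slowly counter-clockwise by its six-sided knob, taking a fresh grip as needed, so that first the steel ball and then the brass ball roll out of its side opening one at a time; the white ball must stay inside. Then set the steel ball in the small round cut-out and the brass ball in the large round cut-out of the grey kit tray, let go of everything, and do not disturb the vial or the black-and-cream can.

Things in the scene. Friction and masses are not known exactly. Their poses are not given: they have to be found in the camera images.
- feeder: Rotary ball feeder, bolted down: a blue-walled drum housing 158 mm across with a clear cover on a stand, and a wire ball track in front. Origin on the table under the centre of the drum floor; z up; -x (roughly towards the robot) is the side to which the drum leans, where its opening and track are. The drum axis leans 35 degrees from vertical towards -x.
- drum_mid (a point): Fixed point on the drum axis 13 mm above the drum floor. A ball whose centre is within 75 mm of it is in the drum; beyond 100 mm it is out.
- window (a point): Middle of the only opening in the housing wall, 36 mm wide, at the wall's lowest point on the feeder's -x side. From here two steel rods lead a ball down a chute to the track. Guard wires (43 mm across in all, 100 mm above the table at the drum, 72 mm at their end) stand beside the chute as far as 140 mm from the feeder's origin.
- track_mid (a point): Point between the two rods of the bare, almost level track (rods 5 mm thick, 12 mm apart between centres, tops about 39 mm above the table), which runs along the feeder's x axis from x = -140 mm to the stop. Balls rest on the rods in a row, the first against the stop, and stand free to be gripped across the track from above. A base strip 44 mm wide, 5 mm thick, lies below.
- track_end (a point): Point between the rods at the black rubber stop (16 mm wide across the track, top 62 mm above the table) that ends the track, 215 mm from the feeder's origin.
- drum (a joint): Rotor angle, rad, growing counter-clockwise seen from above the knob; starts within 0.12 of 0. Six vanes form six pockets; at 0 an empty one faces the opening, the next three to come hold the steel, brass and white ball. Steel comes out at about 0.5 to 0.9, brass at 1.5 to 2.0, white not before 2.5. Friction torque about 0.1 N m: it stays where left. It may turn no faster than 5 rad/s.
- knob (a point): Centre of the black hexagonal knob on the rotor: 30 mm across flats, 30 mm high along the axis (top 15 mm beyond this point), 22 mm of clear room under it. z axis: drum axis, outwards, 35 degrees from vertical; x axis: normal to one pair of flats (others every 60 degrees); turns with the rotor. Grip it across two flats with the tool along the axis.
- steel_ball: Steel ball, 20 mm diameter, 33 g. Its own frame turns as it rolls; use its centre.
- steel_ball_center (a point): Centre of the steel ball.
- brass_ball: Brass ball, 26 mm diameter, 78 g. Its own frame turns as it rolls; use its centre.
- brass_ball_center (a point): Centre of the brass ball.
- white_ball_center (a point): Centre of the white ball, 20 mm diameter, which must stay in the drum.
- kit_tray: Grey kit tray 110 x 120 x 20 mm, fixed to the table, any yaw. Origin at the centre of its underside; its top is at 20 mm. Two round cut-outs 7 mm deep and a long groove that already holds a steel post.
- kit_tray_hole0 (a point): Mouth centre of the small round cut-out (22 mm across, 7 mm deep) for the steel ball. A seated ball's centre is 3 mm above the tray top.
- kit_tray_hole1 (a point): Mouth centre of the large round cut-out (28 mm across, 7 mm deep) for the brass ball. A seated ball's centre is 6 mm above the tray top.
- vial: White vial with blue cap, 22 mm across, 60 mm high, standing loose; origin under its centre. Leave it alone.
- can: Objective can, black base and cream screw top, 37 mm across, 58 mm high, standing loose; origin under its centre. Leave it alone.

How it is judged:
By the outcome, as a careful person would: the job done as asked, in the order asked, and still so for the second after the job is handed in, with the robot touching nothing.
It also fails if it takes over 72 s, if anything falls off the work surface, if the arm or the gripper's body presses on something with over 40 N, if the wrist force passes 120 N, or if a joint passes its speed limit or range.

## Working session

There is one attempt and no reset: what is moved stays moved. The work goes in short steps, Python scripts to look and compute and a shell command to move; the robot and the scene stay as the last step left them, time stands still between calls to the robot, and variables do not carry over. Pictures are saved under pics/ and viewed, about 8 in all and at most 12, crops included, and the job is handed in when it is done.

```bash
mkdir -p pics
cat > h.py <<'E'
import numpy as np, cv2
from bench import r, vision
from scipy.spatial.transform import Rotation as R
def snap(n,f):
    c=vision.get_calibration(n); im,d=vision.camera(n); cv2.imwrite(f'pics/{f}.png',im)
    np.savez(f'pics/{f}.npz',im=im,d=d,**{k:np.array(v) for k,v in c.items()}); return c,im,d
def load(f): return np.load(f'pics/{f}.npz')
def ray(c,u,v):
    K=np.array(c['camera_matrix']);k=float(c['k1'])
    x,y=cv2.undistortPoints(np.array([[[u,v]]],float),K,np.array([k,0,0,0,0.]))[0,0]
    Rm=cv2.Rodrigues(np.array(c['rvec'],float))[0];t=np.array(c['tvec'],float).ravel()
    return -Rm.T@t, Rm.T@np.array([x,y,1.])
def atz(c,u,v,z):
    o,d=ray(c,u,v); return o+d*(z-o[2])/d[2]
def dep(c,u,v):
    o,d=ray(c,u,v); D=c['d'][int(round(v))-1:int(round(v))+2,int(round(u))-1:int(round(u))+2]; D=D[D>0]
    return o+d*np.median(D) if len(D) else None
def tri(*cs):
    A=np.zeros((3,3));b=np.zeros(3);L=[]
    for c,u,v in cs:
        o,d=ray(c,u,v);d=d/np.linalg.norm(d);P=np.eye(3)-np.outer(d,d);A+=P;b+=P@o;L.append((o,P))
    p=np.linalg.solve(A,b);return p,[np.linalg.norm(P@(p-o)) for o,P in L]
def proj(c,p):
    K=np.array(c['camera_matrix']);return cv2.projectPoints(np.array(p,float).reshape(-1,3),np.array(c['rvec'],float),np.array(c['tvec'],float),K,np.array([float(c['k1']),0,0,0,0.]))[0][:,0]
def goto(p,Rm=None):
    """row numbers from current measured pose"""
    s=r.read_state();R0=R.from_quat(s['eef_rot'])
    sh=R0.inv().apply(np.array(p)-np.array(s['ee_pos']))/.25
    tv=np.zeros(3) if Rm is None else (R0.inv()*R.from_matrix(Rm)).as_rotvec()/1.5
    print('row',np.round(sh,3),np.round(tv,3))
E
python3 - <<'E'
from h import *
s=r.read_state();print(s); print(R.from_quat(s['eef_rot']).as_matrix().round(3), r.grasp_offset)
for n in('scene','top','wrist'):
    c,im,d=snap(n,n+'0'); o,dd=ray(c,320,240);print(n,o.round(3),dd.round(3),np.array(c['camera_matrix'])[0,0],c['k1'])
E
```

```text
{'time': 0.0, 'joint_positions': array([ 1.15841728,  0.33288018, -0.06467127,  1.46092876,  0.02158914,
        1.34992857, -0.08852586]), 'joint_vel': array([ 4.34776081e-04, -6.08945877e-06, -5.41869361e-04, -1.53932093e-03,
        1.22811982e-03,  1.29928868e-03, -8.09848328e-04]), 'joint_torque': array([-1.99937790e-04, -6.23272634e+01,  2.39177572e-02, -3.89900208e+01,
       -6.15097792e-02,  3.98573920e-02,  1.07886663e-04]), 'ee_pos': array([ 0.23732212, -0.57776504,  0.22175469]), 'eef_rot': array([-0.69360045, -0.13742277,  0.69384512, -0.13642708]), 'ft_force': array([-0.58143453,  0.30968555,  0.06803044]), 'torque': array([0.02282136, 0.04512059, 0.0003778 ]), 'width': 0.08706677732818342}
[[-0.001  0.38  -0.925]
 [ 0.001 -0.925 -0.38 ]
 [-1.    -0.001  0.   ]] 0.0187
scene [0.317 0.386 0.788] [ 0.294 -0.582 -0.758] 445.0452829102754 -0.1037530818106696
top [ 0.511 -0.12   1.129] [ 0.038 -0.004 -0.999] 490.133669538709 -0.09960394273424929
wrist [ 0.314 -0.548  0.385] [-0.29  -0.111 -0.951] 343.2216872494334 -0.061275504042881526
```

View pics/top0.png

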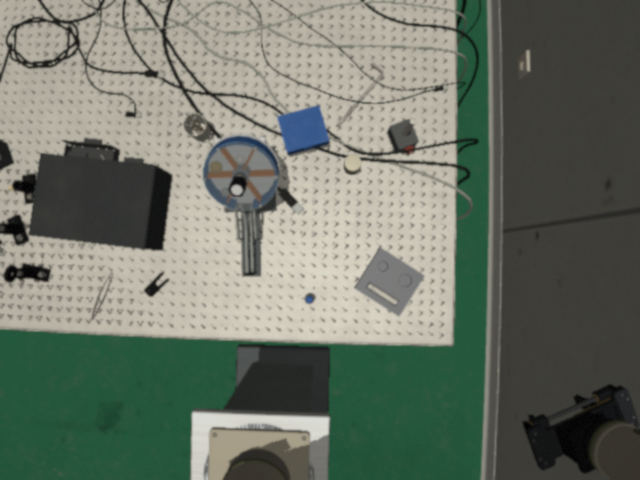

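View pics/scene0.png

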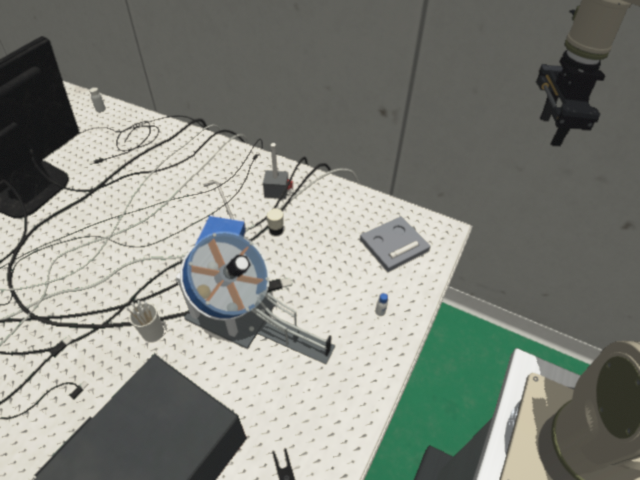

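Top view: drum at (242,173) with the knob at (238,186), track end at (251,275), tray at (390,281), vial at (310,298) and can at (352,163). Next I'll view an enlarged composite of both views.

Run:
```python
from h import *
t=load('top0')['im'];s=load('scene0')['im']
f=lambda im,x,y,w,h:cv2.resize(im[y:y+h,x:x+w],(400,300),interpolation=cv2.INTER_CUBIC)
a=np.hstack([f(t,190,130,100,75),f(t,340,240,100,75)])
b=np.hstack([f(s,170,225,100,75),f(s,350,205,100,75)])
cv2.imwrite('pics/comp0.png',np.vstack([a,b]))
```

```text
(no output)
```

View pics/comp0.png

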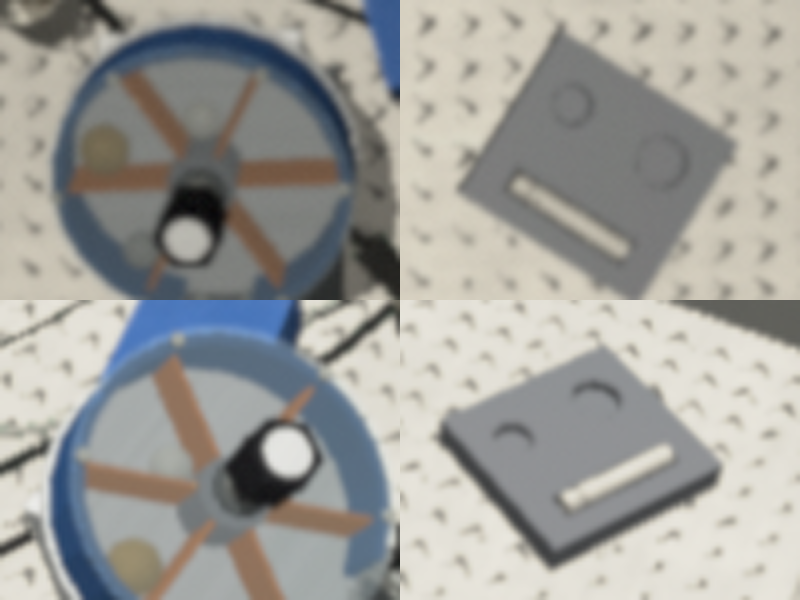

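Run:
```python
from h import *
t=load('top0');s=load('scene0')
P={}
for n,a,b in [('h0',(383.5,266.2),(378.3,239)),('h1',(405.5,280.5),(399.2,230)),('knobtop',(236.8,190),(242,263.3)),('stop',(251,274),(329,343)),('can',(352,163),(275,217)),('vial',(310,298),(383,297))]:
    p,e=tri((t,*a),(s,*b));P[n]=p;print(n,p.round(4),np.round(e,4),dep(t,*a),dep(s,*b))
d=P['knobtop'][:2]-P['stop'][:2];print('xdir yaw',np.arctan2(d[1],d[0]),np.linalg.norm(d))
for u,v in[(251,262),(250,250),(249,240)]:print(dep(t,u,v))
```

```text
h0 [ 0.4985 -0.2695  0.0212] [0.0009 0.0009] [ 0.49760088 -0.27073759  0.01409136] [ 0.50143849 -0.27666864  0.01243623]
h1 [ 0.4673 -0.3208  0.019 ] [0.0007 0.0007] [ 0.46643003 -0.32219243  0.01231841] [ 0.46911735 -0.32608106  0.01290848]
knobtop [0.6379 0.0395 0.1935] [0.0004 0.0004] [0.63776657 0.03962288 0.19175555] [0.63882179 0.03905198 0.19244259]
stop [0.4726 0.0268 0.0407] [0.001 0.001] [0.4724092  0.02389278 0.05977726] [0.47014238 0.03493159 0.05690474]
can [ 0.7249 -0.1902  0.0514] [0.0002 0.0002] [ 0.72372193 -0.18995541  0.05673448] [ 0.72081538 -0.18414435  0.05913951]
vial [ 0.4237 -0.1063  0.0541] [0.0002 0.0002] [ 0.42430794 -0.1063497   0.05939443] [ 0.42240324 -0.10114746  0.06196983]
xdir yaw 0.07677426091864077 0.1657388146505154
[0.49829952 0.02778279 0.03772981]
[0.52492495 0.03073385 0.03943291]
[0.54813866 0.03803378 0.00920566]
```

```bash
cat >> h.py <<'E'
def fr(psi=.09,phi=0.):
    """tool frame along drum axis; phi=0: y uphill; phi turns about tool x"""
    c,s=np.cos(psi),np.sin(psi);S,C=np.sin(np.radians(35)),np.cos(np.radians(35))
    x=np.array([S*c,S*s,-C]);y=np.array([C*c,C*s,S]);z=np.cross(x,y)
    return np.c_[x,y,z]@R.from_rotvec([phi,0,0]).as_matrix()
def gofrac(p,Rm,f):
    s=r.read_state();R0=R.from_quat(s['eef_rot']);p0=np.array(s['ee_pos'])
    rv=(R0.inv()*R.from_matrix(Rm)).as_rotvec()
    goto(p0+f*(np.array(p)-p0),(R0*R.from_rotvec(f*rv)).as_matrix())
E
python3 - <<'E'
from h import *
gofrac([.58,.035,.30],fr(),.43)
E
```

```text
row [-0.134 -0.751 -0.946] [-0.352  0.111  0.151]
```

```bash
python3 -m pendant '-.2 -.75 -.95 -.35 .11 .15;-.2 -.75 -.95 -.35 .11 .15;-.2 -.75 -.95 -.35 .11 .15;-.2 -.75 -.95 -.35 .11 .15;-.2 -.75 -.95 -.35 .11 .15;-.2 -.75 -.95 -.35 .11 .15;-.2 -.75 -.95 -.35 .11 .15'
python3 - <<'E'
from h import *
s=r.read_state();print(s['joint_positions'].round(2))
gofrac([.58,.035,.275],fr(),.7)
E
```

```text
time: 0.85
ee_pos: [0.3892, -0.3094, 0.2741]
eef_rot: [0.699, 0.246, -0.555, 0.379]
ft_force: [0.2, -0.7, -0.1]
width: 0.087
[ 1.04 -0.16 -0.35  1.9  -0.18  1.13  0.1 ]
row [ 0.065 -0.161 -1.089] [-0.325  0.103  0.14 ]
```

```bash
python3 -m pendant '.05 -.15 -1 -.32 .1 .14;.05 -.15 -1 -.32 .1 .14;.05 -.15 -1 -.32 .1 .14;.05 -.15 -1 -.32 .1 .14;.05 -.15 -1 -.32 .1 .14;.05 -.15 -1 -.32 .1 .14;.05 -.15 -1 -.32 .1 .14'
python3 - <<'E'
from h import *
s=r.read_state();print(s['joint_positions'].round(2))
gofrac([.58,.035,.275],fr(),1)
E
```

```text
time: 1.55
ee_pos: [0.5094, -0.0926, 0.2755]
eef_rot: [0.65, 0.323, -0.387, 0.568]
ft_force: [0.3, -0.3, 0.1]
width: 0.0871
[ 0.83 -0.32 -0.57  2.06 -0.36  0.86  0.26]
row [ 0.131  0.168 -0.543] [-0.147  0.049  0.061]
```

```bash
python3 -m pendant '.13 .17 -.54 -.15 .05 .06;.13 .17 -.54 -.15 .05 .06;.13 .17 -.54 -.15 .05 .06;.13 .17 -.54 -.15 .05 .06;.13 .17 -.54 -.15 .05 .06'
python3 - <<'E'
from h import *
s=r.read_state();print(s['joint_positions'].round(2))
gofrac([.58,.035,.275],fr(),1)
c,im,d=snap('wrist','w1')
t=load('w1');print(proj(t,[[.638,.0395,.1925]]))
cv2.imwrite('pics/w1b.png',cv2.resize(im,(800,600),interpolation=cv2.INTER_CUBIC))
E
```

```text
time: 2.05
ee_pos: [0.5803, 0.0322, 0.2752]
eef_rot: [0.611, 0.356, -0.298, 0.641]
ft_force: [-0.2, -0.5, 0.2]
width: 0.0867
[ 0.76 -0.24 -0.78  2.02 -0.29  0.69  0.2 ]
row [ 0.001 -0.    -0.011] [ 0.001 -0.001  0.002]
[[323.86888905 233.63273574]]
```

View pics/w1b.png

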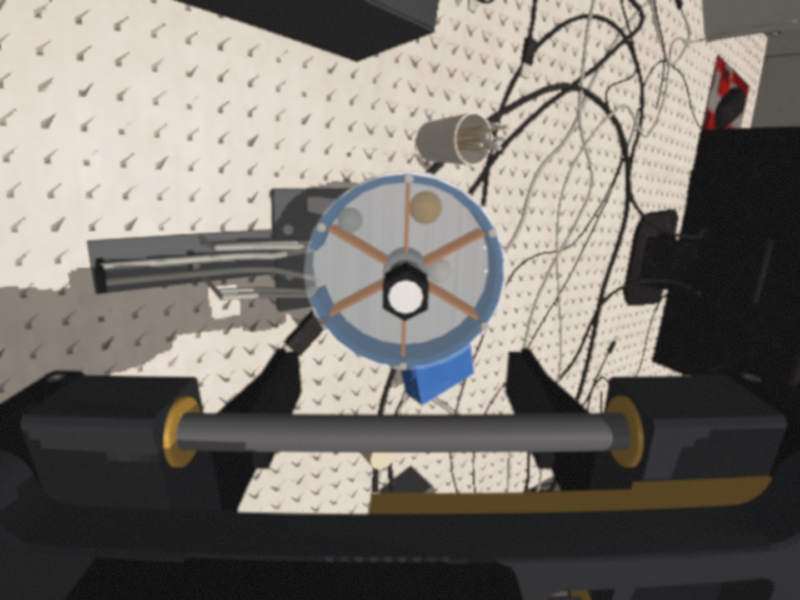

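Wrist view: knob top disc at (405,296) in the enlarged view, i.e. px (324,236.8). Its flats face along the tool's y. The steel ball is at (349,219), brass at (425,207) and white at (438,270), and the opening is to the left. I'll grip from +60° and turn to about -50°.

```bash
python3 -m pendant '0 0 0 .7 0 0;0 0 0 .7 0 0;0 0 0 .7 0 0;0 0 0 .7 0 0;0 0 0 .7 0 0;0 0 0 .7 0 0;0 0 0 .7 0 0;0 0 0 .7 0 0'
python3 - <<'E'
from h import *
s=r.read_state();print(s['joint_positions'].round(2))
w=load('w1');p,e=tri((w,324,236.8),(load('top0'),236.8,190),(load('scene0'),242,263.3));print(p,e)
a=-fr()[:,0];print('knob centre',p-.015*a)
print('goal');goto(p-.015*a+.0*a-.0167*a,fr(phi=1.047))
goto(p+.03*a,fr(phi=1.047))
for q in([120,210],[150,207],[200,205],[240,196]): print(q,dep(w,*q))
c,im,d=snap('wrist','w2');print('pred',proj(load('w2'),p))
cv2.imwrite('pics/w2b.png',im[100:340,160:480])
E
```

```text
time: 2.9
ee_pos: [0.58, 0.0304, 0.2757]
eef_rot: [0.851, 0.156, -0.437, 0.247]
ft_force: [-0.7, -0.4, -0.6]
width: 0.0868
[ 0.99 -0.29 -0.95  2.02 -0.43  0.71 -0.74]
[0.63766007 0.03875477 0.19380648] [np.float64(0.001515886194910057), np.float64(0.0005434881275590802), np.float64(0.0011274979176325512)]
knob centre [0.6462289  0.03952805 0.1815192 ]
goal
row [ 0.528 -0.01  -0.01 ] [-0.004  0.002 -0.   ]
row [ 0.282 -0.01  -0.009] [-0.004  0.002 -0.   ]
[120, 210] [0.50607581 0.03573235 0.0388145 ]
[150, 207] [0.53295987 0.03778955 0.04020313]
[200, 205] [0.58106084 0.03904521 0.04597014]
[240, 196] [0.60555053 0.05564959 0.09541959]
pred [[317.93576904 233.71231426]]
```

View pics/w2b.png

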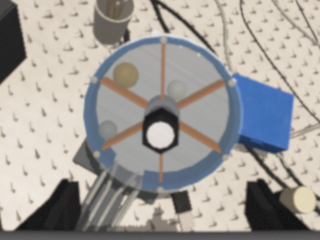

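```bash
python3 -m pendant '.3 0 -.01 0 0 0;.4 0 -.01 0 0 0;.46 0 -.01 0 0 0;.5 0 -.01 0 0 0;.52 0 -.01 0 0 0;.525 0 -.01 0 0 0;.525 0 -.01 0 0 0' && python3 -m pendant '0 0 0 0 0 0;0 0 0 0 0 0;0 0 0 0 0 0;0 0 0 0 0 0;0 0 0 0 0 0;0 0 0 0 0 0;0 0 0 0 0 0;0 0 0 0 0 0' -1 20
```

```text
time: 3.65
ee_pos: [0.6564, 0.0413, 0.1688]
eef_rot: [0.85, 0.159, -0.436, 0.25]
ft_force: [0.6, -0.2, -0.4]
width: 0.0868
time: 4.45
ee_pos: [0.657, 0.0412, 0.1694]
eef_rot: [0.85, 0.158, -0.436, 0.249]
ft_force: [12.5, -12.7, -0.3]
width: 0.0312
```

```bash
python3 -m pendant '0 .006 0 0 0 0;0 .006 0 0 0 0;0 .006 0 0 0 0'
python3 - <<'E'
from h import *
s=r.read_state();R0=R.from_quat(s['eef_rot']).inv();print(R0.apply(s['ft_force']),R0.apply(s['torque']))
E
```

```text
time: 4.75
ee_pos: [0.6573, 0.0406, 0.1695]
eef_rot: [0.85, 0.159, -0.436, 0.249]
ft_force: [-5.0, 2.0, 1.7]
width: 0.0299
[-4.13327559 -3.55144599  1.34639863] [ 0.06894132 -0.79276653 -0.72224503]
```

```bash
python3 -m pendant '0 0 0 -.05 0 0;0 0 0 -.1 0 0;0 0 0 -.15 0 0;0 0 0 -.2 0 0;0 0 0 -.25 0 0;0 0 0 -.3 0 0;0 0 0 -.35 0 0;0 0 0 -.4 0 0' && python3 -m pendant '0 0 0 -.03 0 0;0 0 0 -.06 0 0;0 0 0 -.1 0 0;0 0 0 -.13 0 0;0 0 0 -.17 0 0;0 0 0 -.2 0 0;0 0 0 -.23 0 0;0 0 0 -.23 0 0'
python3 - <<'E'
from h import *
s=r.read_state();R0=R.from_quat(s['eef_rot'])
print(s['joint_positions'].round(2),(R.from_matrix(fr()).inv()*R0).as_rotvec())
for n in('top','scene'): snap(n,n+'1')
w,h=400,300
f=lambda im,x,y:cv2.resize(im[y:y+75,x:x+100],(400,300),interpolation=cv2.INTER_CUBIC)
cv2.imwrite('pics/c1.png',np.hstack([f(load('top1')['im'],200,205),f(load('scene1')['im'],240,280)]))
E
```

```text
time: 5.55
ee_pos: [0.6566, 0.0413, 0.169]
eef_rot: [0.738, 0.282, -0.37, 0.49]
ft_force: [-8.4, 2.8, 3.0]
width: 0.0297
time: 6.35
ee_pos: [0.6562, 0.0414, 0.1686]
eef_rot: [0.643, 0.341, -0.316, 0.609]
ft_force: [-12.9, 2.3, 5.9]
width: 0.0297
[ 1.06  0.32 -1.32  1.98  0.7   0.55 -0.67] [ 0.10046768  0.00185239 -0.00443702]
```

View pics/c1.png

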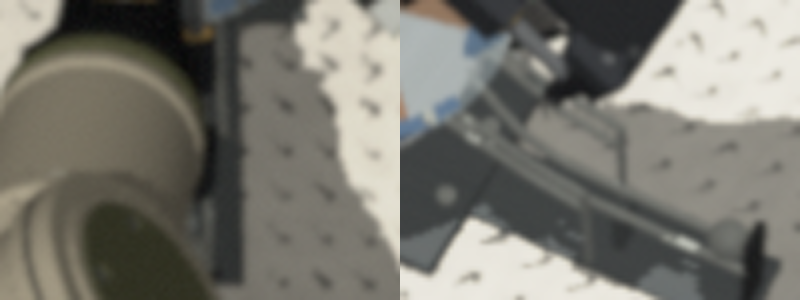

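Steel is out: the ball rests by the stop (crop (730,235)). Next, turn on towards 1.9.

```bash
python3 -m pendant '0 0 0 -.04 0 0;0 0 0 -.08 0 0;0 0 0 -.12 0 0;0 0 0 -.16 0 0;0 0 0 -.2 0 0;0 0 0 -.24 0 0;0 0 0 -.28 0 0;0 0 0 -.28 0 0'
python3 - <<'E'
from h import *
s=r.read_state();R0=R.from_quat(s['eef_rot'])
print(s['joint_positions'].round(2),(R.from_matrix(fr()).inv()*R0).as_rotvec())
E
```

```text
time: 7.25
ee_pos: [0.6557, 0.0412, 0.1681]
eef_rot: [0.501, 0.4, -0.239, 0.729]
ft_force: [-15.3, 2.3, 6.4]
width: 0.0299
[ 1.1   0.37 -1.39  1.98  0.79  0.59 -0.31] [-0.32005591  0.002596   -0.00516955]
```

```bash
python3 -m pendant '0 0 0 -.04 0 0;0 0 0 -.08 0 0;0 0 0 -.12 0 0;0 0 0 -.16 0 0;0 0 0 -.2 0 0;0 0 0 -.24 0 0;0 0 0 -.28 0 0;0 0 0 -.28 0 0'
python3 - <<'E'
from h import *
s=r.read_state();R0=R.from_quat(s['eef_rot'])
print(s['joint_positions'].round(2),(R.from_matrix(fr()).inv()*R0).as_rotvec())
snap('scene','scene2');snap('scene','scene3')
a,b=load('scene2')['im'],load('scene3')['im']
for i in(a,b):
    m=cv2.inRange(cv2.cvtColor(i[270:360,180:345],cv2.COLOR_BGR2HSV),(15,60,60),(30,255,255));v,u=np.nonzero(m);print(len(u),u.mean()+180 if len(u) else 0,v.mean()+270 if len(u) else 0)
f=lambda im,x,y:cv2.resize(im[y:y+112,x:x+150],(800,600),interpolation=cv2.INTER_CUBIC)
cv2.imwrite('pics/c2.png',f(b,190,245))
E
```

```text
time: 8.05
ee_pos: [0.6554, 0.0408, 0.1677]
eef_rot: [0.338, 0.441, -0.15, 0.818]
ft_force: [-16.3, 1.0, 5.0]
width: 0.03
[ 1.12  0.4  -1.43  1.98  0.84  0.61  0.07] [-0.73998679  0.00334086 -0.0057673 ]
188 285.70744680851067 316.0531914893617
189 294.58730158730157 319.994708994709
```

View pics/c2.png

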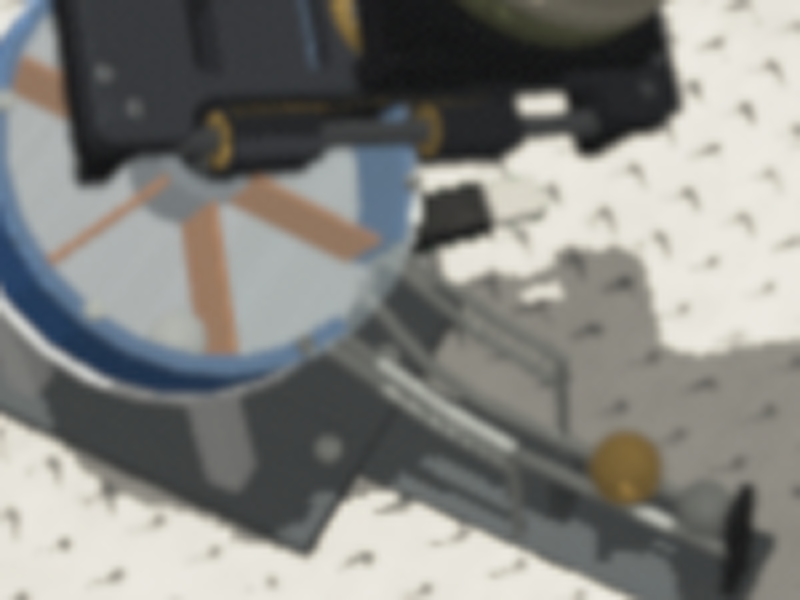

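Brass has arrived behind steel (crop (625,465) and (700,510)). White is still in the drum at (175,325). Let go and back off.

```bash
python3 -m pendant '0 0 0 0 0 0;0 0 0 0 0 0;0 0 0 0 0 0;-.05 0 0 0 0 0;-.1 0 0 0 0 0;-.3 0 0 0 0 0;-.5 0 0 0 0 0;-.6 0 0 0 0 0' 1
python3 - <<'E'
from h import *
psi=.09;c,s=np.cos(psi),np.sin(psi)
D=np.c_[[0,0,-1],[-s,c,0],[c,s,0]]
s=r.read_state();print(s['joint_positions'].round(2))
goto([.50,.026,.22],D)
E
```

```text
time: 8.95
ee_pos: [0.5957, 0.0185, 0.2017]
eef_rot: [0.328, 0.467, -0.177, 0.802]
ft_force: [-0.8, 0.2, -2.8]
width: 0.0833
[ 1.27 -0.06 -1.33  2.01 -0.07  0.62  0.78]
row [-0.254 -0.178 -0.238] [-0.552  0.335 -0.133]
```

```bash
python3 -m pendant '-.3 0 -.05 0 0 0;-.4 -.1 -.15 -.1 .05 -.03;-.35 -.18 -.24 -.55 .33 -.13;-.25 -.18 -.24 -.55 .33 -.13;-.25 -.18 -.24 -.55 .33 -.13;-.25 -.18 -.24 -.55 .33 -.13;-.25 -.18 -.24 -.55 .33 -.13;-.25 -.18 -.24 -.55 .33 -.13'
python3 - <<'E'
from h import *
psi=.09;c,s=np.cos(psi),np.sin(psi)
D=np.c_[[0,0,-1],[-s,c,0],[c,s,0]]
s=r.read_state();print(s['ee_pos'],s['joint_positions'].round(2))
goto([.47,.026,.20],D)
snap('wrist','w3');snap('scene','scene4');snap('top','top4')
for n,z in(('scene',.0508),('wrist',.0508),('top',.0508)):
    q={'scene':'scene4','wrist':'w3','top':'top4'}[n];print(q,proj(load(q),[[.473,.026,.0475],[.497,.029,.0508]]))
E
```

```text
time: 9.75
ee_pos: [0.5011, 0.0255, 0.2184]
eef_rot: [-0.032, 0.704, 0.032, 0.709]
ft_force: [-0.4, 1.1, -0.5]
width: 0.0871
[0.50111471 0.02551863 0.21836395] [ 0.94  0.22 -1.2   1.75  0.21  1.31  1.36]
row [ 0.073  0.013 -0.124] [ 0.     0.005 -0.   ]
scene4 [[329.67460846 340.90520423]
 [317.4757743  335.72449652]]
w3 [[327.00710284 189.63950206]
 [327.78187839 214.48238975]]
top4 [[250.80901214 273.52640022]
 [249.62750648 262.6144069 ]]
```

View pics/w3.png

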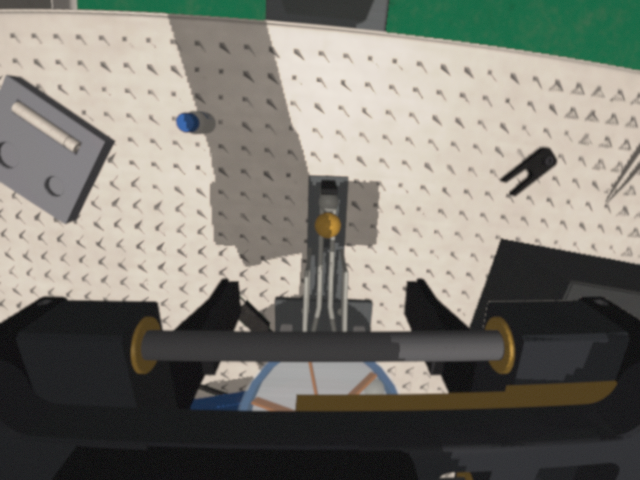

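Run:
```python
from h import *
w=load('w3');t=load('top4');s=load('scene4')
def br(c,x0,y0,x1,y1):
    m=cv2.inRange(cv2.cvtColor(c['im'][y0:y1,x0:x1],cv2.COLOR_BGR2HSV),(12,80,50),(32,255,255));v,u=np.nonzero(m);print(len(u),u.mean()+x0,v.mean()+y0);return u.mean()+x0,v.mean()+y0
b=br(w,305,200,350,245);q=br(s,290,320,340,350)
print('brass',atz(w,*b,.0508),tri((w,*b),(s,*q)))
print('steel',atz(w,328,203,.0475))
for p in([320,290],[328,250],[322,270]):print(dep(w,*p))
f=lambda im,x,y:cv2.resize(im[y:y+60,x:x+80],(400,300),interpolation=cv2.INTER_CUBIC)
cv2.imwrite('pics/c4.png',np.hstack([f(w['im'],288,170),f(s['im'],280,305)]))
```

```text
541 327.5101663585952 224.98890942698705
142 310.6830985915493 333.9225352112676
brass [0.50778029 0.02975756 0.0508    ] (array([0.5099545 , 0.02990899, 0.04656634]), [np.float64(0.0009399908813046536), np.float64(0.0009399908813048438)])
steel [0.48616633 0.02823394 0.0475    ]
[0.58228108 0.02879312 0.04658327]
[0.54023401 0.0336308  0.0342039 ]
[0.56105658 0.02904104 0.04116651]
```

View pics/c4.png

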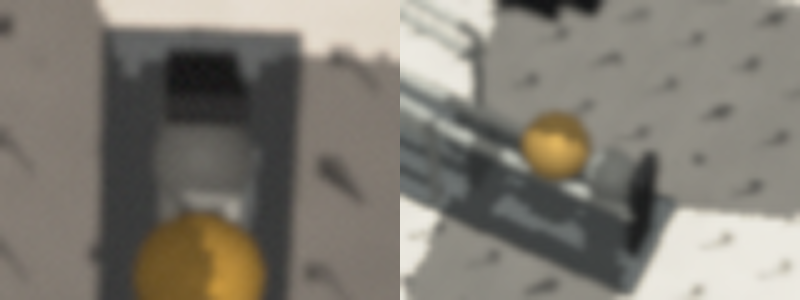

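Run:
```python
from h import *
w=load('w3');s=load('scene4')
print('steel',atz(w,328.6,200.4,.0475),tri((w,328.6,200.4),(s,322.4,339.8)))
psi=.085;c,sn=np.cos(psi),np.sin(psi)
D=np.c_[[0,0,-1],[-sn,c,0],[c,sn,0]]
goto([.4845,.0277,.032],D);goto([.4845,.0277,.09],D)
```

```text
steel [0.48350959 0.02857453 0.0475    ] (array([0.48546229, 0.02876846, 0.04384133]), [np.float64(0.0011701570818010158), np.float64(0.001170157081800936)])
row [ 0.742  0.002 -0.07 ] [ 0.002  0.006 -0.003]
row [ 0.51   0.003 -0.068] [ 0.002  0.006 -0.003]
```

```bash
python3 -m pendant '.2 .004 -.07 0 .006 0;.4 .004 -.07 0 .006 0;.52 .004 -.07 0 .006 0;.6 .004 -.07 0 .006 0;.66 .004 -.07 0 .006 0;.7 .004 -.07 0 .006 0;.74 .004 -.07 0 .006 0;.74 .004 -.07 0 .006 0' 0.05 && python3 -m pendant '0 0 0 0 0 0;0 0 0 0 0 0;0 0 0 0 0 0;0 0 0 0 0 0;0 0 0 0 0 0;0 0 0 0 0 0' -1 8
python3 - <<'E'
from h import *
snap('wrist','w4')
E
```

```text
time: 10.7
ee_pos: [0.4838, 0.0261, 0.0325]
eef_rot: [-0.03, 0.707, 0.031, 0.706]
ft_force: [-0.1, 0.1, 0.6]
width: 0.046
time: 11.3
ee_pos: [0.4842, 0.0288, 0.0335]
eef_rot: [-0.03, 0.706, 0.033, 0.706]
ft_force: [-1.9, 8.1, 2.7]
width: 0.0196
```

Gripped, but the tips reach 14 mm below the ball's centre and would strike the tray before the ball seats. I'll re-grip nearer the tips, about 5 mm below centre.

```bash
python3 -m pendant '0 .004 0 0 0 0;0 .004 0 0 0 0;0 .004 0 0 0 0;-.02 .004 0 0 0 0;-.038 .004 0 0 0 0;-.038 .004 0 0 0 0;-.038 .004 0 0 0 0' 0 && python3 -m pendant '0 0 0 0 0 0;0 0 0 0 0 0;0 0 0 0 0 0;0 0 0 0 0 0;0 0 0 0 0 0;0 0 0 0 0 0' -1 10 && python3 -m pendant '-.03 0 0 0 0 0;-.1 0 0 0 0 0;-.2 0 0 0 0 0;-.3 0 0 0 0 0;-.4 0 0 0 0 0;-.4 0 0 0 0 0'
python3 - <<'E'
from h import *
c,im,d=snap('wrist','w5');snap('scene','scene5')
f=lambda im,x,y,w,h:cv2.resize(im[y:y+h,x:x+w],(400,300),interpolation=cv2.INTER_CUBIC)
cv2.imwrite('pics/c5.png',np.hstack([f(im,200,170,240,180),f(load('scene5')['im'],270,250,120,90)]))
s=r.read_state();print(s['ee_pos'],s['width'],s['ft_force'])
E
```

```text
time: 12.05
ee_pos: [0.4841, 0.0271, 0.0426]
eef_rot: [-0.031, 0.707, 0.031, 0.706]
ft_force: [0.4, -0.0, 0.9]
width: 0.0436
time: 12.65
ee_pos: [0.4839, 0.0289, 0.0426]
eef_rot: [-0.03, 0.707, 0.033, 0.706]
ft_force: [-0.5, 4.4, 1.3]
width: 0.0186
time: 13.25
ee_pos: [0.4856, 0.0274, 0.1451]
eef_rot: [-0.031, 0.705, 0.031, 0.708]
ft_force: [-0.5, -0.3, -0.4]
width: 0.0185
[0.48407549 0.0268158  0.14233603] 0.01869710457588298 [-0.13288248  0.20626683 -0.32714699]
```

View pics/c5.png

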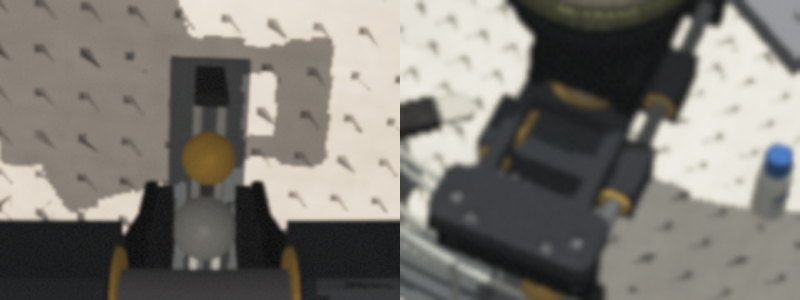

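Steel ball held between the tips (crop (205,230), px (323,308)). Carry it to the tray.

```bash
python3 - <<'E'
from h import *
s=r.read_state()
w=load('w5');b=atz(w,323,308,s['ee_pos'][2]+.005);print('ball rel tool',R.from_quat(s['eef_rot']).inv().apply(b-s['ee_pos']))
goto([.4985,-.2695,.12])
E
python3 -m pendant '0 -.2 0 0 0 0;0 -.4 0 0 0 0;0 -.6 0 0 0 0;0 -.75 0 0 0 0;0 -.85 0 0 0 0;0 -.85 0 0 0 0'
python3 - <<'E'
from h import *
goto([.4985,-.2695,.12])
snap('wrist','w6');print(proj(load('w6'),[[.4985,-.2695,.02],[.4673,-.3208,.02]]))
cv2.imwrite('pics/w6b.png',load('w6')['im'][0:320])
E
```

```text
ball rel tool [-0.00500264 -0.00080703  0.00560238]
row [ 0.089 -1.186 -0.046] [0. 0. 0.]
time: 13.95
ee_pos: [0.5015, -0.1886, 0.1402]
eef_rot: [-0.028, 0.708, 0.03, 0.705]
ft_force: [-0.2, -0.2, -0.1]
width: 0.0185
row [ 0.08  -0.322 -0.038] [0. 0. 0.]
[[230.27023561 222.97484519]
 [169.43563561 182.26616593]]
```

View pics/w6b.png

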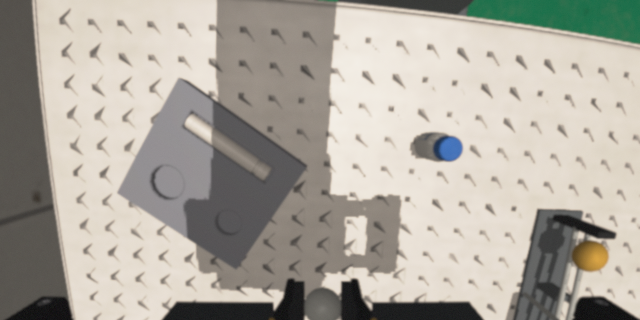

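Holes are at (229.5,222) and (168.5,182), within 1 px of prediction. I've viewed 11 pictures, so the ball-in-hand offset will come from depth and code.

```bash
cat >> h.py <<'E'
def sph(f,u0,u1,v0,v1,rad,guess):
    """fit sphere of known radius to depth points"""
    from scipy.optimize import least_squares
    c=load(f);P=[]
    for v in range(v0,v1):
        for u in range(u0,u1):
            D=c['d'][v,u]
            if D>0: o,d=ray(c,u,v);P.append(o+d*D)
    P=np.array(P);P=P[np.linalg.norm(P-guess,axis=1)<rad*1.6]
    q=least_squares(lambda x:np.linalg.norm(P-x,axis=1)-rad,guess,loss='soft_l1',f_scale=.001)
    return q.x,len(P),np.sqrt(np.mean(q.fun**2))
E
python3 - <<'E'
from h import *
s=r.read_state();R0=R.from_quat(s['eef_rot']);p=s['ee_pos'];print(p)
w=load('w6')
print('tcp px',proj(w,[p,p+R0.apply([-.005,0,0])]))
g=p+R0.apply([-.005,0,.003])
q,n,e=sph('w6',308,338,290,322,.010,g);print('ball',q,n,e,'rel',R0.inv().apply(q-p))
hc=cv2.HoughCircles(cv2.GaussianBlur(cv2.cvtColor(w['im'],cv2.COLOR_BGR2GRAY)[265:345,280:365],(3,3),0),cv2.HOUGH_GRADIENT,1,60,param1=80,param2=12,minRadius=15,maxRadius=28);print(hc)
print('holes wrist',atz(w,229.5,222,.02),atz(w,168.5,182,.02))
E
```

```text
[ 0.5017328  -0.18583057  0.14054168]
tcp px [[330.68516971 300.27534931]
 [330.9004406  304.88253623]]
ball [ 0.50375373 -0.18999573  0.1441748 ] 926 0.0004920133211603378 rel [-0.00364981 -0.00431111  0.00165091]
[[[41.5 41.5 19.3]]]
holes wrist [ 0.49768588 -0.27016499  0.02      ] [ 0.46713384 -0.32158709  0.02      ]
```

```bash
python3 -m pendant '.08 -.33 -.04 0 0 0;.08 -.33 -.04 0 0 0;.08 -.33 -.04 0 0 0;.08 -.33 -.04 0 0 0;.08 -.33 -.04 0 0 0;.08 -.33 -.04 0 0 0'
cat > m.py <<'E'
from h import *
import sys
rad=float(sys.argv[1]);f=sys.argv[2]
s=r.read_state();snap('wrist',f);s2=r.read_state();R0=R.from_quat(s2['eef_rot']);p=(s['ee_pos']+s2['ee_pos'])/2
print(s['ee_pos'],s2['ee_pos'])
g=p+R0.apply([-.005,0,.002]);u,v=proj(load(f),g)[0].astype(int);k=18
q,n,e=sph(f,u-k,u+k,v-k,v+k,rad,g);print('ball',q,n,e,'rel',R0.inv().apply(q-p))
for n,h in(('h0',[.498,-.27,.02]),('h1',[.467,-.321,.02])):
    print(n,proj(load(f),h), 'shift tool units', (R0.inv().apply(np.array(h)-q)/.25).round(4))
E
python3 m.py .010 w7
```

```text
time: 14.6
ee_pos: [0.5003, -0.2658, 0.1223]
eef_rot: [-0.032, 0.707, 0.032, 0.706]
ft_force: [0.4, -0.0, -0.3]
width: 0.0188
[ 0.50033026 -0.2658085   0.12231005] [ 0.50024172 -0.26620351  0.12233738]
ball [ 0.50253798 -0.2669966   0.12626616] 1151 0.0011034805798827102 rel [-0.00394496 -0.00118519  0.00215134]
h0 [[319.3202576  236.50932048]] shift tool units [ 0.4251 -0.0107 -0.0189]
h1 [[257.74400274 193.21783245]] shift tool units [ 0.425  -0.2028 -0.1607]
```

Run:
```python
from h import *
w=load('w7');g=cv2.cvtColor(w['im'],cv2.COLOR_BGR2GRAY)
for (u,v),rr in(((319,236),14),((258,193),17)):
    k=32;c=cv2.resize(g[v-k:v+k,u-k:u+k],None,fx=4,fy=4,interpolation=cv2.INTER_CUBIC)
    hc=cv2.HoughCircles(cv2.GaussianBlur(c,(9,9),0),cv2.HOUGH_GRADIENT,1,100,param1=40,param2=10,minRadius=4*rr-14,maxRadius=4*rr+14)
    if hc is not None:
        x,y,q=hc[0,0];print(u-k+x/4,v-k+y/4,q/4,atz(w,u-k+x/4,v-k+y/4,.02))
cv2.imwrite('pics/w7b.png',cv2.resize(w['im'][130:330,200:400],(600,600),interpolation=cv2.INTER_CUBIC))
```

```text
(no output)
```

View pics/w7b.png

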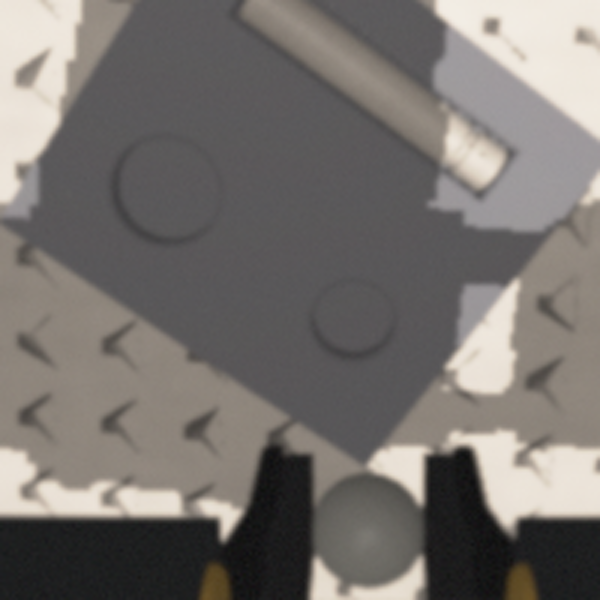

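```bash
python3 - <<'E'
from h import *
w=load('w7');print(atz(w,318,235.7,.02),atz(w,255.8,192.7,.02)); P=ray(w,323,306.7);o,d=P;print(o+d*(.1263-o[2])/d[2])
E
python3 -m pendant '.1 -.013 -.018 0 0 0;.2 -.013 -.018 0 0 0;.28 -.013 -.018 0 0 0;.34 -.013 -.018 0 0 0;.37 -.013 -.018 0 0 0;.385 -.013 -.018 0 0 0;.385 -.013 -.018 0 0 0;.385 -.013 -.018 0 0 0'; python3 m.py .010 w8
```

```text
[ 0.49741166 -0.27112444  0.02      ] [ 0.46672344 -0.32253292  0.02      ]
[ 0.5026836  -0.26689268  0.1263    ]
time: 15.45
ee_pos: [0.4961, -0.2712, 0.0266]
eef_rot: [-0.031, 0.706, 0.031, 0.706]
ft_force: [0.3, 0.9, 0.5]
width: 0.0187
[ 0.49610998 -0.27124344  0.0266229 ] [ 0.49607576 -0.27130874  0.026639  ]
ball [ 0.49827455 -0.27244344  0.03057338] 1149 0.0011077158274327972 rel [-0.0039428  -0.00135263  0.00207122]
h0 [[327.26198282 296.74558835]] shift tool units [ 0.0423  0.0098 -0.0002]
h1 [[234.95218015 235.39000908]] shift tool units [ 0.0422 -0.1825 -0.1416]
```

```bash
python3 -m pendant '0 .006 -.001 0 0 0;.005 .006 -.001 0 0 0;.01 .006 -.001 0 0 0;.015 .006 -.001 0 0 0;.02 .006 -.001 0 0 0;.02 .006 -.001 0 0 0;.02 .006 -.001 0 0 0'
```

```text
time: 16.2
ee_pos: [0.4952, -0.2696, 0.0208]
eef_rot: [-0.031, 0.707, 0.031, 0.706]
ft_force: [-0.1, 0.5, 0.6]
width: 0.0187
```

```bash
python3 -m pendant '0 0 0 0 0 0;0 0 0 0 0 0;0 0 0 0 0 0;0 0 0 0 0 0' -.2 && python3 -m pendant '-.1 0 0 0 0 0;-.25 0 0 0 0 0;-.4 0 0 0 0 0;-.4 0 0 0 0 0;-.4 0 0 0 0 0'
python3 - <<'E'
from h import *
snap('wrist','w9');snap('top','top9')
w=load('w9');h=np.array([.498,-.27,.023]);u,v=proj(w,h)[0].astype(int);print(u,v)
print(sph('w9',u-25,u+25,v-25,v+25,.010,h))
print(sph('w9',u-12,u+12,v-12,v+12,.010,h))
psi=.085;c,sn=np.cos(psi),np.sin(psi)
D=np.c_[[0,0,-1],[-sn,c,0],[c,sn,0]]
goto([.508,.028,.13],D)
E
```

```text
time: 16.6
ee_pos: [0.4952, -0.2696, 0.0209]
eef_rot: [-0.031, 0.707, 0.031, 0.706]
ft_force: [0.5, 0.6, 0.2]
width: 0.0336
time: 17.1
ee_pos: [0.4955, -0.2701, 0.1214]
eef_rot: [-0.031, 0.706, 0.031, 0.706]
ft_force: [-0.6, -0.3, -0.6]
width: 0.0342
324 243
(array([ 0.49729872, -0.27040072,  0.02287223]), 1135, np.float64(0.0030519400424217705))
(array([ 0.49717075, -0.27076247,  0.02334505]), 574, np.float64(0.0011978928057514186))
row [-0.039  1.182  0.157] [ 0.002 -0.001 -0.001]
```

```bash
python3 -m pendant '-.04 .2 .16 0 0 0;-.04 .4 .16 0 0 0;-.04 .6 .16 0 0 0;-.04 .8 .16 0 0 0;-.04 .95 .16 0 0 0;-.04 .95 .16 0 0 0' 0.25 && python3 -m pendant '0 .2 0 0 0 0;0 .23 0 0 0 0;0 .23 0 0 0 0;0 .23 0 0 0 0'
python3 - <<'E'
from h import *
s=r.read_state();snap('wrist','w10');w=load('w10')
m=cv2.inRange(cv2.cvtColor(w['im'][120:330,260:400],cv2.COLOR_BGR2HSV),(12,80,50),(32,255,255))
n,l,st,ce=cv2.connectedComponentsWithStats(m);i=1+np.argmax(st[1:,4]);u,v=ce[i]+[260,120];print(u,v,st[i])
b=atz(w,u,v,.0508);print(s['ee_pos'],b);u,v=int(u),int(v)
q,n,e=sph('w10',u-22,u+22,v-22,v+22,.013,b);print(q,n,e)
psi=.085;c,sn=np.cos(psi),np.sin(psi)
D=np.c_[[0,0,-1],[-sn,c,0],[c,sn,0]]
goto([q[0]-.001,q[1],.0445],D)
E
```

```text
time: 17.8
ee_pos: [0.5129, -0.022, 0.1306]
eef_rot: [-0.033, 0.707, 0.036, 0.706]
ft_force: [0.2, 0.1, 0.2]
width: 0.0541
time: 18.2
ee_pos: [0.5091, 0.0265, 0.1304]
eef_rot: [-0.031, 0.707, 0.031, 0.706]
ft_force: [0.8, -1.1, -0.5]
width: 0.0541
329.6338174273859 222.99170124481327 [ 52  88  36  33 964]
[0.50909813 0.0265286  0.13042731] [0.48857213 0.0285829  0.0508    ]
[0.48785357 0.02864301 0.0501933 ] 1033 0.0022110255911172143
row [ 0.344  0.017 -0.088] [ 0.001 -0.001 -0.001]
```

```bash
python3 -m pendant '.1 .014 -.082 0 0 0;.2 .014 -.082 0 0 0;.26 .014 -.082 0 0 0;.31 .014 -.082 0 0 0;.344 .014 -.082 0 0 0;.344 .014 -.082 0 0 0;.344 .014 -.082 0 0 0' && python3 -m pendant '0 0 0 0 0 0;0 0 0 0 0 0;0 0 0 0 0 0;0 0 0 0 0 0;0 0 0 0 0 0' -1 12 && python3 -m pendant '-.03 0 0 0 0 0;-.1 0 0 0 0 0;-.2 0 0 0 0 0;-.3 0 0 0 0 0;-.4 0 0 0 0 0;-.4 0 0 0 0 0'; python3 m.py .013 w11
```

```text
time: 18.95
ee_pos: [0.489, 0.0296, 0.0456]
eef_rot: [-0.031, 0.707, 0.032, 0.706]
ft_force: [0.2, -0.6, 0.1]
width: 0.0544
time: 19.45
ee_pos: [0.4886, 0.0297, 0.0454]
eef_rot: [-0.031, 0.707, 0.032, 0.706]
ft_force: [0.1, 0.9, 3.6]
width: 0.0249
time: 20.05
ee_pos: [0.4901, 0.0296, 0.1483]
eef_rot: [-0.031, 0.705, 0.031, 0.708]
ft_force: [0.3, -0.3, -0.8]
width: 0.0249
[0.49011419 0.02960965 0.14825659] [0.48930721 0.02919255 0.14653458]
ball [0.4903794  0.02805681 0.15276392] 1288 0.0005179190799728109 rel [-0.00536743 -0.00139815  0.00055606]
h0 [[  0.61239078 211.55871808]] shift tool units [ 0.5311 -1.1903 -0.0744]
h1 [[-53.24852771 174.89528166]] shift tool units [ 0.5309 -1.3827 -0.2158]
```

```bash
python3 -m pendant '0 -.2 -.05 0 0 0;0 -.4 -.1 0 0 0;0 -.6 -.15 0 0 0;0 -.8 -.2 0 0 0;0 -1 -.21 0 0 0;0 -1 -.21 0 0 0' && python3 -m pendant '.1 -.2 0 0 0 0;.2 -.38 0 0 0 0;.3 -.38 0 0 0 0;.35 -.38 0 0 0 0;.35 -.38 0 0 0 0;.35 -.38 0 0 0 0'; python3 m.py .013 w12
```

```text
time: 20.7
ee_pos: [0.4559, -0.2312, 0.1435]
eef_rot: [-0.028, 0.708, 0.028, 0.706]
ft_force: [-0.1, 0.5, -1.4]
width: 0.025
time: 21.3
ee_pos: [0.4671, -0.3172, 0.0581]
eef_rot: [-0.031, 0.707, 0.032, 0.706]
ft_force: [1.0, -0.6, -0.3]
width: 0.0247
[ 0.46713887 -0.31721893  0.05814791] [ 0.46742693 -0.31774342  0.05870013]
ball [ 0.46743719 -0.31877097  0.06260557] 1281 0.0005085085048753856 rel [-4.18186072e-03 -1.29739185e-03  3.92876303e-05]
h0 [[390.77707853 318.78389039]] shift tool units [0.1705 0.1833 0.1392]
h1 [[318.906857   270.07080597]] shift tool units [ 0.1704 -0.0088 -0.0026]
```

```bash
python3 -m pendant '.04 -.013 -.002 0 0 0;.08 -.013 -.002 0 0 0;.11 -.013 -.002 0 0 0;.12 -.013 -.002 0 0 0;.12 -.013 -.002 0 0 0'; python3 m.py .013 w13
```

```text
time: 21.85
ee_pos: [0.4659, -0.3218, 0.0268]
eef_rot: [-0.03, 0.707, 0.032, 0.706]
ft_force: [0.5, -0.4, -0.2]
width: 0.025
[ 0.46592453 -0.32184253  0.02678473] [ 0.466191   -0.321961    0.02721807]
ball [ 0.46617073 -0.32328366  0.03124857] 1275 0.0006794236798532636 rel [-4.24911314e-03 -1.38045733e-03 -1.31992482e-05]
h0 [[408.36313857 349.03722202]] shift tool units [0.0451 0.2011 0.1456]
h1 [[326.59142471 295.20367879]] shift tool units [0.045  0.0087 0.0042]
```

```bash
python3 -m pendant '.005 .004 .002 0 0 0;.01 .004 .002 0 0 0;.015 .004 .002 0 0 0;.02 .004 .002 0 0 0;.02 .004 .002 0 0 0;.02 .004 .002 0 0 0' && python3 -m pendant '0 0 0 0 0 0;0 0 0 0 0 0;0 0 0 0 0 0;0 0 0 0 0 0' 0 && python3 -m pendant '-.1 0 0 0 0 0;-.25 0 0 0 0 0;-.4 0 0 0 0 0;-.5 0 0 0 0 0;-.5 0 0 0 0 0'
python3 - <<'E'
from h import *
snap('wrist','w14');w=load('w14')
for h,rad in(([.4972,-.2708,.023],.01),([.4667,-.3223,.026],.013)):
    h=np.array(h);u,v=proj(w,h)[0].astype(int);k=12;print(u,v,sph('w14',u-k,u+k,v-k,v+k,rad,h))
snap('top','top14');t=load('top14');snap('scene','scene14');s=load('scene14')
a=load('top0')
for n,(u,v) in dict(can=(352,163),vial=(310,298)).items():
    print(n,np.abs(t['im'][v-8:v+8,u-8:u+8].astype(int)-a['im'][v-8:v+8,u-8:u+8]).mean())
cs=load('scene0')
for n,(u,v) in dict(can=(275,220),vial=(382,303)).items():
    print(n,np.abs(s['im'][v-12:v+12,u-8:u+8].astype(int)-cs['im'][v-12:v+12,u-8:u+8]).mean())
# white ball: brightest neutral disc in drum
print('time',r.read_state()['time'])
E
```

```text
time: 22.5
ee_pos: [0.4665, -0.3211, 0.0223]
eef_rot: [-0.031, 0.707, 0.031, 0.706]
ft_force: [-0.1, 0.0, -0.8]
width: 0.0253
time: 22.9
ee_pos: [0.4666, -0.3211, 0.0224]
eef_rot: [-0.031, 0.707, 0.031, 0.706]
ft_force: [-0.1, 0.2, 0.3]
width: 0.0425
time: 23.4
ee_pos: [0.4685, -0.322, 0.151]
eef_rot: [-0.032, 0.705, 0.03, 0.708]
ft_force: [-0.0, 0.5, 0.2]
width: 0.0434
377 264 (array([ 0.49678345, -0.27131211,  0.02309787]), 571, np.float64(0.0018940764733105552))
324 229 (array([ 0.4666734 , -0.32251922,  0.02651156]), 573, np.float64(0.0009558144916863598))
can 1.0885416666666667
vial 1.0546875
can 3.767361111111111
vial 4.230034722222222
time 23.55
```

Run:
```python
from h import *
a=load('scene3')['im'].astype(int);b=load('scene14')['im'].astype(int)
print('white patch diff',np.abs(a[299:312,216:230]-b[299:312,216:230]).mean())
t=load('top14');print('track heights',[round(float(dep(t,*proj(t,[x,y,.04])[0])[2]),3) for x,y in((.487,.028),(.50,.029),(.52,.031),(.53,.032))])
cs=load('scene0')['im'].astype(int)
d=[min((np.abs(b[v-12+i:v+12+i,u-8+j:u+8+j]-cs[v-12:v+12,u-8:u+8]).mean(),i,j) for i in(-1,0,1) for j in(-1,0,1)) for u,v in((275,220),(382,303))];print(d)
from bench import close_job
print(close_job())
```

```text
white patch diff 1.7912087912087913
track heights [0.037, 0.007, 0.039, 0.009]
[(np.float64(3.767361111111111), 0, 0), (np.float64(4.230034722222222), 0, 0)]
the job is handed in; nothing more can be done
None
```

The job is done and handed in at about 23.6 s. Steel came out first, then brass. Steel is in the small cut-out, brass is in the large one, and the white ball stayed in the drum.

- **Drum:** I turned it counter-clockwise about 1.8 rad in slow stages with a single grip on the knob, so no fresh grip was needed. Then I let go.
- **Seating:** After release, sphere fits to the wrist depth put the steel centre at 23.1 mm and the brass centre at 26.5 mm. The expected heights are 23 mm and 26 mm.
- **White ball and track:** The patch of the scene picture showing the white ball matches its earlier view. The track heights show only rods and base, so the track is empty.
- **Vial and can:** In the top picture both look unchanged. The scene picture differs slightly more around them, but the best match is at zero shift, so I take that as shadow or lighting.
- **Robot:** The gripper was open and about 13 cm above the tray, touching nothing. The largest wrist force I saw was about 18 N, while holding the knob.
- **Disagreement:** Wrist-camera positions differed by 1–2 mm from those of the fixed cameras. I used values between the two for the placings, and both balls dropped in without contact forces.

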